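# Enable the band saw with its key

## Task

Switch the band saw's control on: take the flat-headed switch key out of the wooden key block, push it fully home into the lock on the sloping control box, and only then turn it clockwise all the way to its stop. Let go and leave the key in the lock; leave the T-handled chuck key standing in the block, and do not disturb the wrench, the tin and the wood offcut.

Things in the scene. Friction and masses are not known exactly. Their poses are not given: they have to be found in the camera images.
- switch_key: Loose key, upright in a block slot, blade down; lifts straight out. Black flat head 34 (x) x 10 (y) x 40 mm (z); steel blade below 12 (x) x 4.5 (y) x 24 mm long, stepping down in its last 9 mm to 9 x 2.5. Origin: centre of the head's underside (shoulder, resting on the block's top); z from blade to head: head z 0 to 40, blade 0 to -24. Fits the lock either way round (half turn about z). 40 to 85 g.
- key_block: Fixed light-wood block 130 (x) x 50 (y) x 36 mm high, origin at the centre of its underside. Two equal slots 15.5 (x) x 7.5 (y) mm, 28 deep, in its top at x = -35 and +35 mm: one holds the switch key, the other the chuck key; which is which varies. It stands on either side of the bench, the control box on the other side.
- chuck_key: Loose steel drill chuck key standing in the block's other slot: round toothed collar 22 mm across, stem 11 mm, T bar 8 mm thick and 60 mm long along its y, its top 48 mm above the block. Origin at the underside of the collar, on the block's top. Not to be used.
- control_box: Fixed grey box, 150 x 210 x 55 mm, on a steel bracket; its flat face slopes 30 degrees from horizontal, low edge towards the robot (its -x). Origin on the bench below the face's centre, which is 125 mm up. On the face: the lock 40 mm to +y of the centre, a fixed emergency-stop mushroom (38 mm across, 22 proud) 58 mm to -y.
- slot_mouth (a point): Centre of the key slot's mouth, on the end of the lock's round steel barrel (37 mm across, 26 mm proud of the face). z points out of the lock, square to the face; x is the slot's long direction. Slot 15.5 (x) x 7.5 (y), 26 mm deep. Key fully home: shoulder on the barrel end, key origin at this point, key x along this x or against it. Turns with the barrel; at off x points up the slope.
- switch (a joint): Angle of the lock barrel, rad: 0 = off (start), 1.1 = on (firm stop). Grows as it turns clockwise, seen from outside looking at the face. Turns about slot_mouth's z with light friction (0.05 N m), no spring, stays where left. The key has up to 0.25 rad of play each way in the slot.
- wrench: Bystander: steel combination wrench 190 mm long lying flat on the bench along its x; origin at about its middle.
- wax_tin: Bystander: aluminium tin, 72 mm across and 50 mm high; origin at the centre of its underside.
- offcut: Bystander: wood offcut 90 x 45 x 20 mm lying flat; origin at the centre of its underside.
Mind the look-alikes: they are no part of the job. What is meant by the switch_key is not yellow, and is the smaller of those in its own colour.

How it is judged:
By the outcome, as a careful person would: the job done as asked, in the order asked, and still so for the second after the job is handed in, with the robot touching nothing.
It also fails if it takes over 51 s, if anything falls off the work surface, if the arm or the gripper's body presses on something with over 40 N, if the wrist force passes 120 N, or if a joint passes its speed limit or range.

## Robot

A 7-joint arm with a two-finger parallel gripper is mounted at the origin on the work surface. World frame = base frame: x ahead of the robot, y to its left, z up, the work surface at z = 0. Lengths are in mm, angles in rad, forces in N, time in s.
With the tool pointing down it reaches from about 425 to 875 mm from the base axis. Payload 9.9 kg.
Tool frame: the origin (TCP) lies at the very end of the fingers, on their centre line; the grasp point (between the pads) lies 19 mm behind it (ctrl.grip_point_offset is the distance from the TCP to the grasp point, in mm); z points along the fingers, y is the line along which they close (so a half turn about z gives the same grasp; the last joint's range is limited). The gripper opens to 85 mm and grips with 20 to 120 N. Pads are 22 mm wide; open, the fingers measure 114 mm over their backs; the gripper's body (76 mm by 85 mm) begins 54 mm behind the grasp point. The pads swing forward as they close: fully open they stand 13 mm farther back than shut.
Start: joints at [1.174, 0.576, 0.025, 1.437, -0.015, 1.129, -0.057], TCP at [207.718, -642.248, 231.289] pointing down, gripper open.
Joint ranges: [-2.76, 2.76], [-0.34, 2.15], [-1.52, 1.57], [0.19, 2.46], [-1.09, 4.23], [0.17, 1.99], [-2.82, 2.82]. Speed limits (rad/s): [2.22, 2.22, 3.01, 3.01, 3.14, 3.14, 3.14].

## Interface

Orientations are given as a unit quaternion [x, y, z, w].
In Python, from station import ctrl gives the robot as it stands.
- The arm moves only by the tool apply_moves, never from a script. Its argument "deltas" is text: rows parted by semicolons, each of 5 numbers parted by spaces: the closure in counts, from 0 (fully open) to 255 (shut), then the shift along the tool's x, y, z in cm, then the turn about the tool's z in degrees. A call has 1 to 5 rows; each row is the pose to reach, as a shift and turn from the pose commanded when the call began, along the tool's axes at that moment; what a row does not reach only later rows make up. A row lasts 1/10 s, in which the tool goes at most 50 mm and 8.59 degrees, less where a joint would pass 70% of its speed; a pose out of reach is approached as far as the arm can. A call with a gripper value outside its range is refused whole. The fingers move at their own pace and stop on an object; "newtons" is the grip in N (left out, the last holds). Time passes only in rows, so rows that repeat a pose let the fingers close. It gives the time, the measured TCP pose, the force, the opening and the grip force at its end, in the units of the state.
- ctrl.sense(): the state, without advancing time (a new reading comes with each control period).
- ctrl.read_camera(name): name is "scene" or "side" or "wrist"; returns a dict with "color" (400x640x3 uint8, red, green, blue), "fx", "fy", "cx", "cy" (pixels), "distortion" ([k1, k2, p1, p2, k3] as OpenCV has them; the pictures are not rectified), "xyz" and "attitude" of the camera in the world. Camera axes: x right, y down, z forward; pixel columns grow to the right and rows downward; lengths in mm; the calibration is good to about 2 mm. A picture is of the moment at which its call begins. There is no depth.
- ctrl.close_job(): hands the job in; it is judged then, once.
Trained networks look in a picture, given as the dict that the camera call returned (one of the last four; its "shot" number tells which), for a name from the list of things; names that differ only in an ending like _2 or _b are one class to them, and where a whole thing is asked for, a point or a joint stands for the part that bears it (a point fixed in the world has none). Each returns a list of dicts, best first, with "score" (0 to 1); they miss things now and then, are a little off and sometimes report something else, mostly with a low value. They report only what shows in the picture. A call takes as long as a camera call. They do not tell look-alikes from the thing itself.
- ctrl.find_in(picture, name): "xy" ([column, row] in pixels, amid what is visible of it).
- ctrl.masks_of(picture, name): "region" (400x640 bool, what is visible of it) and "xy" ([column, row] in pixels, amid what is visible of it).
The state is a dict: "t": time; "qpos": joint angles; "qd": joint speeds; "joint_torque": joint torques, N m; "position": TCP position; "eef_rot": TCP orientation; "contact_force": force on the tool from outside, world axes, zero at the start; "torque": the same for the moment, N m; "gripper_width": finger opening in mm; "grasp_force": force on a finger pad.
Only numpy, scipy, OpenCV 4.12 (cv2) and the standard library are available. Lean on these libraries where they do the work, as an engineer would, in place of code of your own. Each camera call takes 0.05 s, during which the arm holds its last target. There are 200 camera calls.

## Working session

There is one attempt and no reset: what is moved stays moved. The work goes in short steps, Python scripts to look and compute and a tool call to move; the robot and the scene stay as the last step left them, time stands still between calls to the robot, and variables do not carry over. Pictures are saved under pics/ and viewed, at most 10 in all, crops included, and the job is handed in when it is done.

Besides the shell and the picture viewer there is one more tool, called as name(argument=value, ...) on one line, values as JSON. apply_moves: Moves the arm, as the interface text tells. Its arguments: {"type":"object","properties":{"deltas":{"type":"string"},"newtons":{"type":"number"}},"required":["deltas"]}

```bash
mkdir -p pics; ls; cat > h.py <<'E'
import numpy as np, cv2
from scipy.spatial.transform import Rotation as R
from station import ctrl
def save(p,n): cv2.imwrite(f'pics/{n}.png',p['color'][:,:,::-1])
def K(p): return np.array([[p['fx'],0,p['cx']],[0,p['fy'],p['cy']],[0,0,1.]])
def att(p):
    a=np.array(p['attitude'],float); return a if a.shape==(3,3) else R.from_quat(a).as_matrix()
def proj(p,P):
    A=att(p); c=(np.atleast_2d(P)-np.array(p['xyz']))@A
    return cv2.projectPoints(c.reshape(-1,1,3).astype(float),np.zeros(3),np.zeros(3),K(p),np.array(p['distortion'],float))[0].reshape(-1,2)
def ray(p,xy):
    u=cv2.undistortPoints(np.array(xy,float).reshape(-1,1,2),K(p),np.array(p['distortion'],float)).reshape(-1,2)
    return np.array(p['xyz'],float),(np.c_[u,np.ones(len(u))]@att(p).T)
def onz(p,xy,z):
    o,d=ray(p,xy); return o+d*((z-o[2])/d[:,2])[:,None]
def tri(ps,xys):
    A=np.zeros((3,3));b=np.zeros(3)
    for p,xy in zip(ps,xys):
        o,d=ray(p,xy);d=d[0]/np.linalg.norm(d[0]);M=np.eye(3)-np.outer(d,d);A+=M;b+=M@o
    return np.linalg.solve(A,b)
E
python3 - <<'E'
from h import *
import pickle
ps={}
for n in('scene','side'):
    p=ctrl.read_camera(n);ps[n]=p;save(p,n+'0');print(n,p['xyz'],p['attitude'])
    for o in('switch_key','key_block','chuck_key','control_box','slot_mouth','wrench','wax_tin','offcut'):
        print(o,[(np.round(f['xy']).tolist(),round(f['score'],2)) for f in ctrl.find_in(p,o)])
pickle.dump(ps,open('p0.pkl','wb'))
s=ctrl.sense();print(s['t'],s['position'],s['eef_rot'],s['contact_force'])
E
```

```text
pics
scene [1138.2845277     5.49878657  757.88264972] [ 0.66587123  0.66037889 -0.24329835 -0.24763105]
switch_key [([438.0, 292.0], 0.88), ([422.0, 244.0], 0.85), ([473.0, 256.0], 0.8)]
key_block [([412.0, 247.0], 0.7)]
chuck_key [([404.0, 210.0], 0.74)]
control_box [([204.0, 221.0], 0.68), ([420.0, 243.0], 0.37)]
slot_mouth [([219.0, 177.0], 0.74)]
wrench [([316.0, 168.0], 0.76)]
wax_tin [([295.0, 310.0], 0.64), ([313.0, 242.0], 0.25)]
offcut [([315.0, 243.0], 0.77)]
side [ 397.02004529 -703.73008793  557.76092127] [ 0.86071439 -0.09779868  0.06822857 -0.49492527]
switch_key [([318.0, 172.0], 0.95), ([348.0, 193.0], 0.79), ([316.0, 191.0], 0.7)]
key_block [([300.0, 215.0], 0.9)]
chuck_key [([286.0, 202.0], 0.79)]
control_box [([348.0, 309.0], 0.56)]
slot_mouth [([323.0, 260.0], 0.65)]
wrench [([201.0, 281.0], 0.73)]
wax_tin [([407.0, 253.0], 0.63)]
offcut []
0.9 [ 207.71863414 -642.25209994  231.28996122] [ 9.87791883e-01  1.55779320e-01 -1.46777804e-06 -5.07099630e-06] [ 0.29184386 -0.91999286  0.49623279]
```

View scene.

```bash
python3 - <<'E'
import cv2,numpy as np
a=cv2.imread('pics/scene0.png');b=cv2.imread('pics/side0.png')
c1=cv2.resize(a[180:330,360:510],None,fx=2.6,fy=2.6,interpolation=2)
c2=cv2.resize(b[140:240,240:390],None,fx=2.6,fy=2.6,interpolation=2)
cv2.imwrite('pics/m1.png',cv2.resize(a,(800,500)))
o=np.zeros((400,790,3),np.uint8);o[:390,:390]=c1;o[:260,400:790]=c2;cv2.imwrite('pics/m2.png',o)
E
```

```text
(no output)
```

View pics/m1.png

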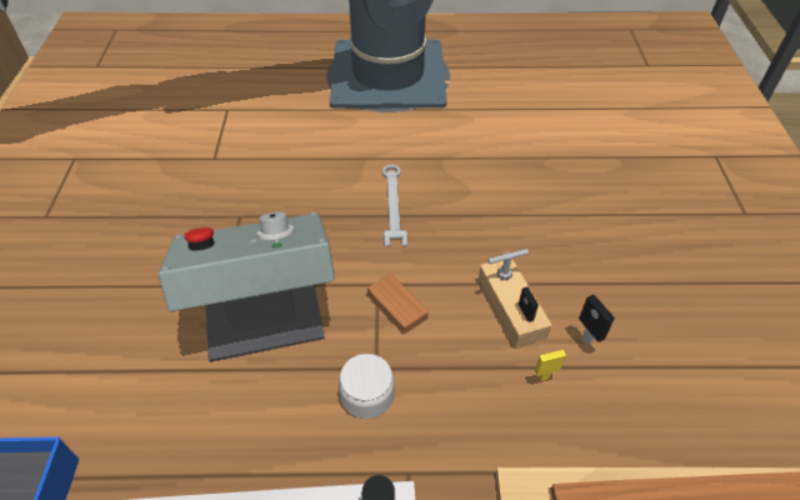

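View pics/m2.png

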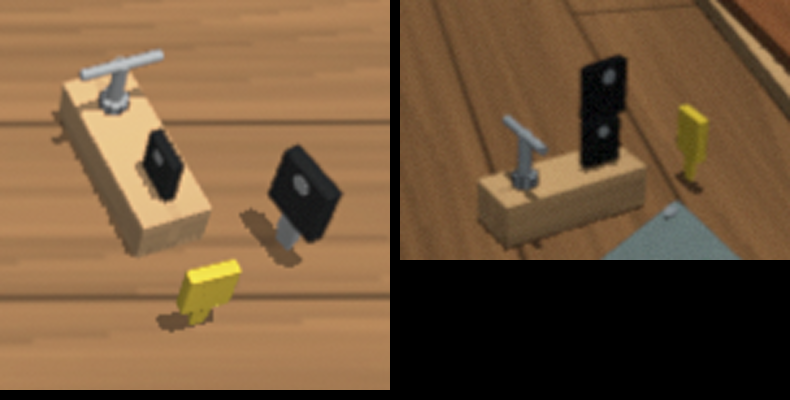

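Candidates in the scene image are the small black key in the block (422,244), the big black key standing on the bench (473,256) and the yellow one (438,292). The small black one fits: it isn't yellow, it's the smaller black one, and it stands in the block slot, as the enlarged crop confirms. The box is on the left (face about x 130–265, y 172–245) with the lock at (219,177). The T-handled chuck key is at (404,210).

```bash
cat >> h.py <<'E'
from scipy.optimize import least_squares
def fit(obs,x0):
    # obs: list of (pic, Nx3 local pts, Nx2 pix); pose x,y,yaw
    def w(q,L): 
        return R.from_euler('z',q[2]).apply(L)+[q[0],q[1],0]
    f=lambda q: np.concatenate([(proj(p,w(q,np.array(L,float)))-np.array(X)).ravel() for p,L,X in obs])
    r=least_squares(f,x0,x_scale=[10,10,.1],loss='soft_l1'); return r.x,np.round(r.fun.reshape(-1),1)
E=R.from_euler('y',-np.pi/6) # face frame: x up slope
def face(x,y,z=0): return E.apply([x,y,z])+[0,0,125]
E
python3 - <<'E'
from h import *
import pickle
ps=pickle.load(open('p0.pkl','rb'));sc,si=ps['scene'],ps['side']
k=tri([sc,si],[[[422,244]],[[316,191]]]);c=tri([sc,si],[[[404,210]],[[286,202]]]);m=tri([sc,si],[[[219,177]],[[323,260]]])
big=tri([sc,si],[[[473,256]],[[318,172]]])
print('key',k,'chuck',c,'mouth',m,'big',big)
B=[[-65,-25,36],[-65,25,36],[65,25,36],[65,-25,36]]
X=[[385,210.8],[413.8,207],[440.8,260],[412,267.7]]
for y0 in (np.arctan2(*(k-c)[1::-1]),):
    print('block',fit([(sc,B,X)],[(k+c)[0]/2,(k+c)[1]/2,y0]))
F=[face(75,-105),face(75,105),face(-75,105),face(-75,-105),face(75,-105,-55),face(75,105,-55)]
XF=np.array([[161,272],[333,250],[318,214],[178,238],[170,308],[333,280]])/1.25
q,r=fit([(sc,F,XF)],[m[0],m[1]-40,0]);print('box',q,r)
print('mouth',R.from_euler('z',q[2]).apply(face(0,40,26))+[q[0],q[1],0])
E
```

```text
key [632.12136976 192.310662    58.49774516] chuck [559.87618573 168.31629607  56.7756269 ] mouth [ 553.0889018  -153.81011887  140.6255935 ] big [657.58177566 274.06759373  60.58497229]
block (array([6.00232287e+02, 1.81220754e+02, 2.47280039e-01]), array([ 1.7, -0.2, -2. , -1.5, -0.7,  1.6,  0.7,  0.1]))
box [ 5.72965398e+02 -1.86429689e+02  2.08557495e-01] [-1.  -0.1 -0.6 -4.8  4.  -0.7 -0.9 -2.   0.1  3.9  4.2  3.2]
mouth [ 551.96514582 -149.98810039  147.5166605 ]
```

apply_moves(deltas="0 21 -18 0 0;0 21 -18 0 0;0 21 -18 0 0;0 21 -18 0 0;0 21 -18 0 0")

```text
t: 1.4
position: [339.0, -427.3, 231.5]
eef_rot: [0.988, 0.156, 0.0, 0.0]
contact_force: [1.0, -0.1, -0.2]
gripper_width: 85.6
grasp_force: 0.0
```

apply_moves(deltas="0 21 -18 0 0;0 21 -18 0 0;0 21 -18 0 0;0 21 -18 0 0;0 21 -18 0 0")

```text
t: 1.9
position: [469.6, -214.1, 231.7]
eef_rot: [0.988, 0.156, 0.0, 0.0]
contact_force: [1.0, -0.4, 0.1]
gripper_width: 85.7
grasp_force: 0.0
```

```bash
python3 - <<'E'
from h import *
import pickle
p=ctrl.read_camera('wrist');save(p,'w1');pickle.dump(p,open('w1.pkl','wb'))
print(p['xyz'],ctrl.sense()['position'])
for o in('slot_mouth','control_box'):
    print(o,[(np.round(f['xy']).tolist(),round(f['score'],2)) for f in ctrl.find_in(p,o)])
q=[573,-186.4,.2086]
for P in([0,40,26],[0,40,0],[75,105,0],[75,-105,0],[-75,105,0],[-75,-105,0],[0,-58,22]):
    print(P,proj(p,R.from_euler('z',q[2]).apply(face(*P))+[q[0],q[1],0]).round(0))
E
```

```text
[ 545.26083252 -189.59659638  374.08997588] [ 474.81350372 -204.96259829  231.697868  ]
slot_mouth [([278.0, 81.0], 0.97)]
control_box [([336.0, 67.0], 0.78), ([146.0, 170.0], 0.41)]
[0, 40, 26] [[271.  86.]]
[0, 40, 0] [[276.  71.]]
[75, 105, 0] [[168. -64.]]
[75, -105, 0] [[501. -22.]]
[-75, 105, 0] [[213. 139.]]
[-75, -105, 0] [[418. 160.]]
[0, -58, 22] [[398.  97.]]
```

View pics/w1.png

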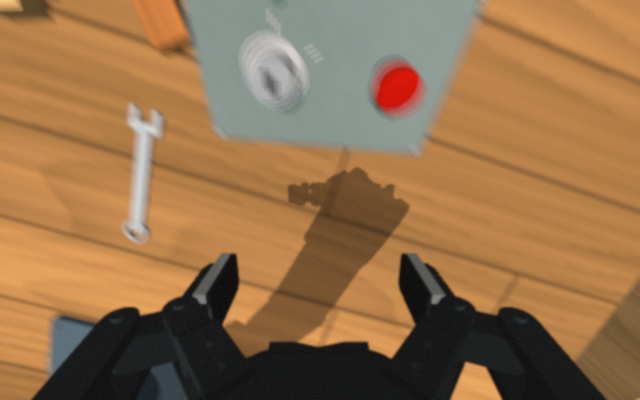

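The picture is blurred because the arm was still settling. It shows the lock at about (272,78), the E-stop at (398,88) and the low corners of the face at (220,137) and (416,155). I'll retake it now that the arm is still.

```bash
python3 - <<'E'
from h import *
import pickle
for i in range(3): p=ctrl.read_camera('wrist')
print(np.abs(ctrl.sense()['qd']).max());save(p,'w2');pickle.dump(p,open('w2.pkl','wb'))
print(p['xyz'],[np.round(f['xy'],1).tolist() for f in ctrl.find_in(p,'slot_mouth')])
cv2.imwrite('pics/w2c.png',cv2.resize(p['color'][0:200,160:500,::-1],None,fx=2.3,fy=2.3,interpolation=2))
E
```

```text
0.019452414242458697
[ 544.36754622 -191.56613134  373.68394976] [[275.9, 76.8]]
```

View pics/w2c.png

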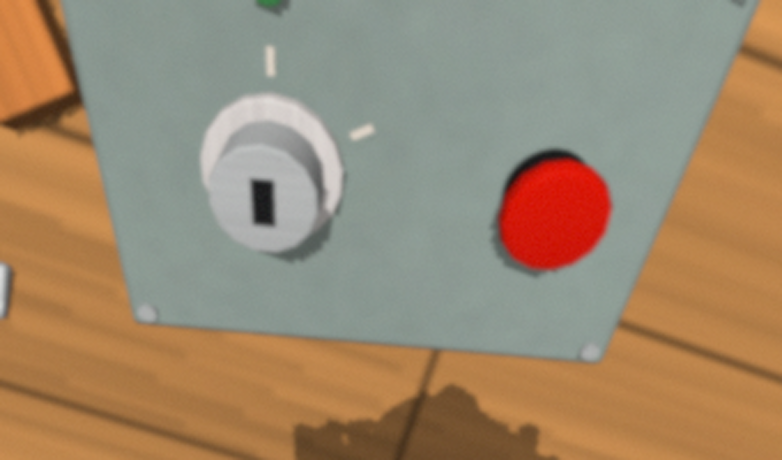

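The crop is sharp. The slot centre is at crop (263,202), i.e. image (274.3,87.8), E-stop top at (401.3,92.6), and low face corners at (218.7,140) and (420.9,157.4). The off mark is straight up-slope and the on mark is clockwise of it.

```bash
python3 - <<'E'
from h import *
import pickle
p=pickle.load(open('w2.pkl','rb'));sc=pickle.load(open('p0.pkl','rb'))['scene']
L=[face(0,40,26),face(-75,105),face(-75,-105),face(0,-58,22),face(7.75,40,26),face(-7.75,40,26)]
X=[[274.3,87.8],[218.7,140],[420.9,157.4],[401.3,92.6],[160+263/2.3,180/2.3],[160+265/2.3,225/2.3]]
F=[face(75,-105),face(75,105),face(75,-105,-55),face(75,105,-55)]
XF=np.array([[161,272],[333,250],[170,308],[333,280]])/1.25
for obs in ([(p,L,X)],[(p,L,X),(sc,F,XF)]):
    q,r=fit(obs,[573,-186,.2]);print(q,r,R.from_euler('z',q[2]).apply(face(0,40,26))+[q[0],q[1],0])
E
```

```text
[ 5.72592097e+02 -1.90567666e+02  2.42619438e-01] [ 0.  -0.2 -0.9  2.7  2.2 -0.1  0.8  2.3 -0.6 -0.9 -0.3 -0.5] [ 550.36299435 -154.8623862   147.5166605 ]
[ 5.72393521e+02 -1.90438806e+02  2.41055256e-01] [-0.2 -0.  -1.2  2.7  1.9  0.2  0.5  2.6 -0.8 -0.7 -0.6 -0.4 -2.2  1.1
 -2.1 -6.9 -0.4  5.   3.2  1. ] [ 550.22029518 -154.69879975  147.5166605 ]
```

apply_moves(deltas="0 21 -18 0 0;0 21 -18 0 0;0 21 -18 0 0;0 21 -18 0 0;0 21 -18 0 0")

```text
t: 2.75
position: [600.1, -3.0, 231.4]
eef_rot: [0.988, 0.154, 0.0, 0.0]
contact_force: [0.4, -0.6, 0.0]
gripper_width: 85.4
grasp_force: 0.0
```

apply_moves(deltas="0 0.5 -16.7 0 0;0 0.5 -16.7 0 0;0 0.5 -16.7 0 0;0 0.5 -16.7 0 0;0 0.5 -16.7 0 0")

```text
t: 3.25
position: [551.9, 160.1, 231.4]
eef_rot: [0.988, 0.157, -0.0, -0.001]
contact_force: [0.4, -0.4, 0.6]
gripper_width: 85.3
grasp_force: 0.0
```

```bash
python3 - <<'E'
from h import *
import pickle
for i in range(4): p=ctrl.read_camera('wrist')
s=ctrl.sense();print(np.abs(s['qd']).max(),s['position'],s['eef_rot']);save(p,'w3');pickle.dump(p,open('w3.pkl','wb'))
for o in('switch_key','key_block','chuck_key'):print(o,[(np.round(f['xy'],1).tolist(),round(f['score'],2)) for f in ctrl.find_in(p,o)])
cv2.imwrite('pics/w3c.png',cv2.resize(p['color'][0:260,140:540,::-1],None,fx=2,fy=2,interpolation=2))
E
```

```text
0.004663813729609515 [553.38611759 155.23686316 231.23648407] [ 9.88070641e-01  1.54000388e-01 -3.47106388e-05  5.36342233e-04]
switch_key [([301.0, 52.4], 0.88), ([305.5, 101.3], 0.61), ([318.2, 11.5], 0.57)]
key_block [([310.8, 126.1], 0.65)]
chuck_key [([309.9, 170.9], 0.71), ([427.3, 173.4], 0.32)]
```

View pics/w3c.png

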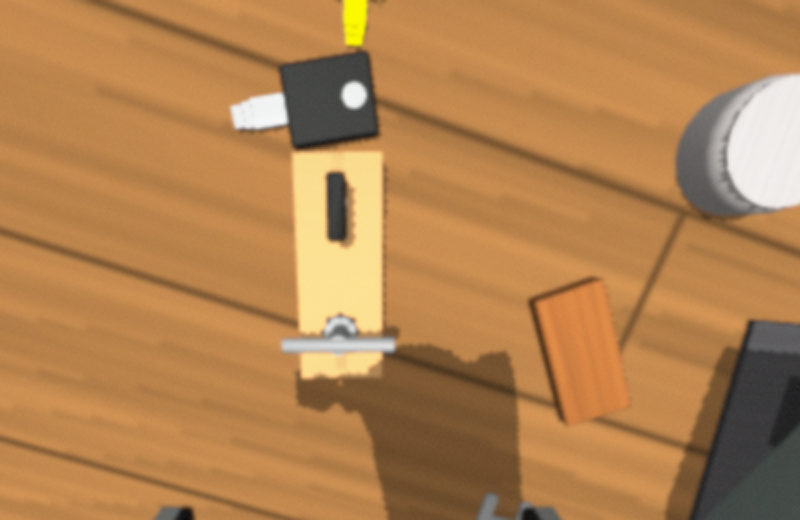

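The view from above shows the small black key upright in the block at image (309,103). The T chuck key is at (310,171). The big black look-alike lies just beyond the block's end at (305,50) and the yellow one is beyond that.

```bash
python3 - <<'E'
from h import *
import pickle
p=pickle.load(open('w3.pkl','rb'))
C=lambda a:np.array(a,float)/2+[140,0]
B=[[65,25,36],[65,-25,36],[-65,25,36],[-65,-25,36],[35,0,76],[52,0,76],[18,0,76]]
X=C([[293,153],[383,152],[300,378],[381,377],[337.5,206.5],[336.5,172.5],[338.5,241]])
q,r=fit([(p,B,X)],[600,181,.25]);print(q,r,R.from_euler('z',q[2]).apply([35,0,0])[:2]+q[:2])
o=onz(p,C([[337.5,206.5],[336.5,172.5],[338.5,241]]),76);print(o,p['xyz'])
d=o[1]-o[2];print(np.arctan2(d[1],d[0]),np.linalg.norm(d))
p=ctrl.read_camera('scene')
c=cv2.resize(p['color'][180:330,360:510,::-1],None,fx=3,fy=3);cv2.imwrite('pics/s2c.png',c)
print(2*np.arctan2(ctrl.sense()['eef_rot'][1],ctrl.sense()['eef_rot'][0]))
E
```

```text
[5.99962027e+02 1.80357738e+02 3.11776875e-01] [ 0.3 -0.4  0.2  0.   0.6 -0.2 -0.1  0.2 -0.3  0.4 -0.  -0.8 -0.6  0.6] [633.27467803 191.0939997 ]
[[633.72522291 190.91006699  76.        ]
 [648.79059659 196.07173682  76.        ]
 [617.88747037 185.49197366  76.        ]] [629.13864773 179.71023    373.61891435]
0.3298457420900998 32.66396483442799
0.3107218278625481
```

View pics/s2c.png

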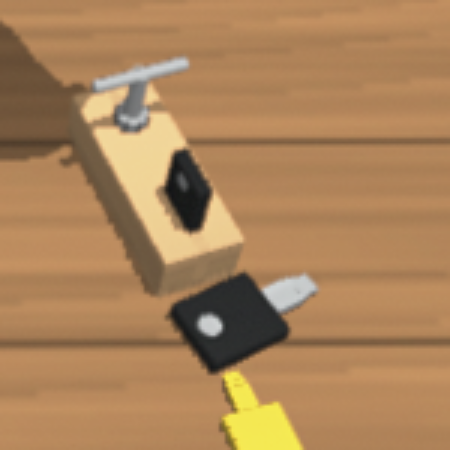

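apply_moves(deltas="80 4.4 -0.5 3 0;80 8.7 -1 6 0;80 8.7 -1 10.5 0;80 8.7 -1 10.5 0;80 8.7 -1 10.5 0", newtons=25)

```text
t: 4.15
position: [631.9, 193.3, 126.0]
eef_rot: [0.988, 0.155, -0.001, 0.0]
contact_force: [-0.4, 1.2, 1.6]
gripper_width: 58.4
grasp_force: 0.0
```

```bash
python3 - <<'E'
from h import *
for i in range(3): p=ctrl.read_camera('wrist')
s=ctrl.sense();T=R.from_quat(s['eef_rot']);print(s['position'],s['gripper_width'],s['contact_force'])
t=np.array([633.5,191,46]);print('shift cm',T.inv().apply(t-s['position'])/10)
cv2.imwrite('pics/w4c.png',p['color'][40:400,80:560,::-1])
E
```

```text
[633.38398175 194.04201535 129.13677956] 58.45621861984392 [-0.39347544  0.5390966   0.39497773]
shift cm [-0.11333354  0.29292636  8.31331847]
```

View pics/w4c.png

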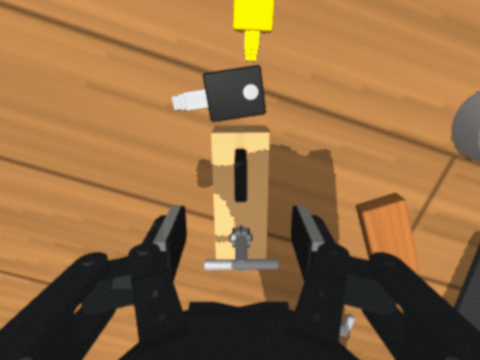

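Key is centred between the fingers at image (320,~215). The look-alikes and chuck key stay clear of them, so I'm descending.

apply_moves(deltas="80 -0.1 0.2 3 0;80 -0.1 0.2 6 0;80 -0.1 0.2 8 0;80 -0.1 0.2 8.1 0;80 -0.1 0.2 8.1 0")

```text
t: 4.8
position: [632.9, 192.1, 47.2]
eef_rot: [0.988, 0.156, 0.001, -0.0]
contact_force: [0.1, 0.4, 0.8]
gripper_width: 58.5
grasp_force: 0.0
```

apply_moves(deltas="80 0 0 0 0;80 0 0 0 0")

```text
t: 5.0
position: [633.1, 192.2, 47.2]
eef_rot: [0.988, 0.156, 0.001, -0.0]
contact_force: [0.1, -0.4, -0.8]
gripper_width: 58.8
grasp_force: 0.0
```

apply_moves(deltas="255 0 0 0 0;255 0 0 0 0;255 0 0 0 0;255 0 0 0 0;255 0 0 0 0", newtons=30)

```text
t: 5.5
position: [632.1, 191.9, 45.5]
eef_rot: [0.988, 0.156, 0.0, -0.0]
contact_force: [-0.6, 0.2, 3.8]
gripper_width: 9.9
grasp_force: 31.7
```

apply_moves(deltas="255 0 0 -0.6 0;255 0 0 -1.2 0;255 0 0 -1.6 0;255 0 0 -1.6 0;255 0 0 -1.6 0")

```text
t: 6.0
position: [632.1, 191.9, 61.5]
eef_rot: [0.988, 0.156, 0.0, -0.0]
contact_force: [0.3, -0.9, -1.4]
gripper_width: 9.7
grasp_force: 31.4
```

apply_moves(deltas="255 -0.6 0 0 0;255 -1.2 0 0 0;255 -1.7 0 0.1 0;255 -2.2 0 0.1 0;255 -2.8 0 0.2 0", newtons=20)

```text
t: 6.5
position: [607.8, 184.2, 60.0]
eef_rot: [0.988, 0.156, 0.003, -0.001]
contact_force: [8.1, 2.4, -1.7]
gripper_width: 9.5
grasp_force: 30.9
```

```bash
python3 - <<'E'
from h import *
for i in range(3): p=ctrl.read_camera('side')
s=ctrl.sense();print(s['t'],s['position'],s['contact_force'],s['torque'],s['gripper_width'])
u=proj(p,s['position'])[0].round().astype(int);print(u)
x,y=u;cv2.imwrite('pics/d5.png',cv2.resize(p['color'][y-60:y+60,x-75:x+75,::-1],None,fx=4,fy=4,interpolation=2))
E
```

```text
6.65 [606.79802512 183.84640079  60.05887914] [4.16004172 2.24269395 1.15675752] [ 0.37326856 -1.19429048 -0.00147875] 9.73875560037731
[307 195]
```

View pics/d5.png

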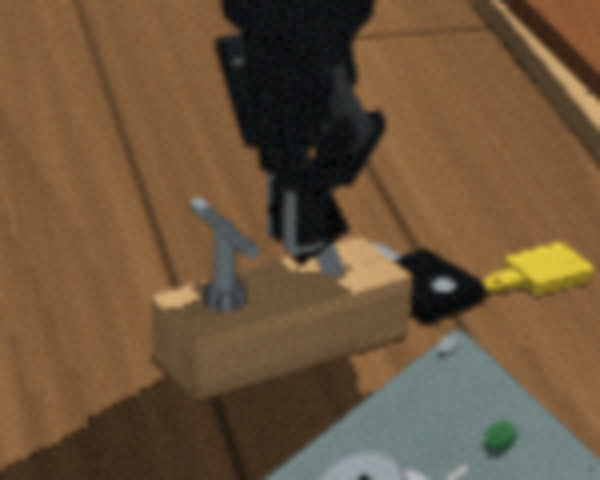

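The tilt worked: the blade leans in the slot at crop (330,260), and the chuck key is untouched. Next I lift out and measure the tilt.

apply_moves(deltas="255 -0.2 0 -0.6 0;255 -0.4 0 -2 0;255 -0.4 0 -6 0;255 -0.4 0 -11 0;255 -0.4 0 -14 0", newtons=40)

```text
t: 7.15
position: [601.4, 182.0, 203.4]
eef_rot: [0.988, 0.156, 0.001, -0.0]
contact_force: [0.7, -0.7, -0.1]
gripper_width: 9.5
grasp_force: 40.6
```

```bash
python3 - <<'E'
from h import *
import pickle
for i in range(4): p=ctrl.read_camera('side')
q=ctrl.read_camera('scene')
s=ctrl.sense();print(s['t'],s['position'],s['gripper_width'],s['grasp_force'])
pickle.dump((p,q,s),open('d6.pkl','wb'))
o=np.zeros((520,790,3),np.uint8)
for i,a in enumerate((p,q)):
    x,y=proj(a,s['position'])[0].round().astype(int);x0,y0=x-32,y-42;print(x0,y0)
    o[:520,i*395:i*395+390]=cv2.resize(a['color'][y0:y0+87,x0:x0+65,::-1],(390,520),interpolation=2)
cv2.imwrite('pics/d6.png',o)
E
```

```text
7.4 [600.55592816 181.60716519 198.984527  ] 9.506218662209767 40.63731014728546
273 91
396 130
```

View pics/d6.png

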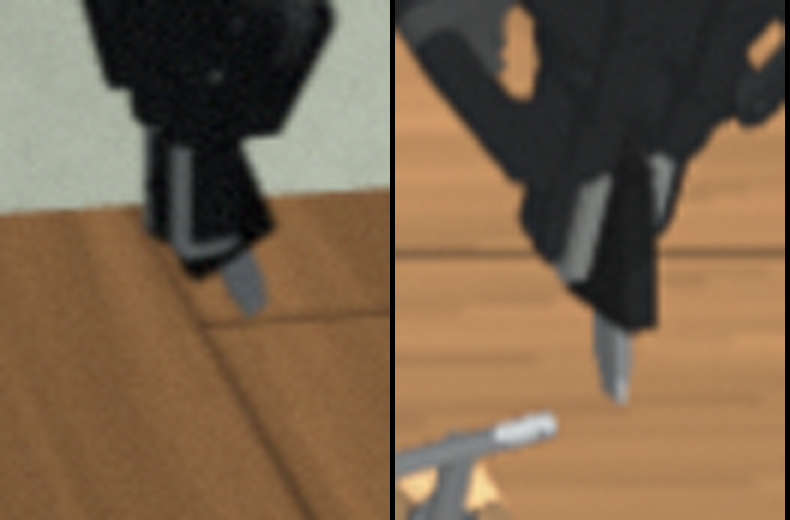

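```bash
cat > kf.py <<'E'
from h import *
# key in tool frame: tilt th about tool y, origin (ox,oy,oz) rel. TCP, tool axes
def keyw(s,v,L):
    th,ox,oy,oz=v
    kx=np.array([np.cos(th),0,-np.sin(th)]);kz=np.array([-np.sin(th),0,-np.cos(th)]);ky=np.cross(kz,kx)
    L=np.atleast_2d(L).astype(float);P=L@np.array([kx,ky,kz])+[ox,oy,oz]
    return R.from_quat(s['eef_rot']).apply(P)+s['position']
def fitkey(s,obs,v0=(.5,0,0,0)):
    f=lambda v:np.concatenate([(proj(p,keyw(s,v,L))-X).ravel() for p,L,X in obs])
    r=least_squares(f,v0,x_scale=[.1,5,5,5]);return r.x,r.fun.round(1)
E
python3 - <<'E'
from kf import *
import pickle
p,q,s=pickle.load(open('d6.pkl','rb'))
C=lambda a,o:np.array(a,float)/6+o
L=[[0,0,-24],[17,0,0],[-17,0,0]]
print(fitkey(s,[(p,L,C([[250,310],[269,230],[195,272]],[273,91])),(q,[[0,0,-24],[17,0,0],[0,0,0]],C([[222,402],[251,328],[218,322]],[396,130]))]))
print(R.from_quat(s['eef_rot']).as_matrix().round(3))
E
```

```text
(array([ 0.41249471, 17.16706889, -0.52743479,  5.22432915]), array([ 1.2,  0.4,  0.9, -0.4, -0.4,  1.9,  0. , -1.2,  0.4,  1.3,  0.4,
       -1.8]))
[[ 0.951  0.308 -0.002]
 [ 0.308 -0.951 -0.001]
 [-0.002  0.    -1.   ]]
```

apply_moves(deltas="255 -1.5 2.5 -3 0;255 -4.1 6.7 -3 1;255 -6.7 11.1 -3 2;255 -9.3 15.5 -3 3;255 -11.9 19.8 -3 4")

```text
t: 7.9
position: [547.9, -42.4, 227.8]
eef_rot: [0.993, 0.121, -0.002, -0.0]
contact_force: [0.6, -0.7, -0.2]
gripper_width: 9.2
grasp_force: 40.7
```

```bash
python3 - <<'E'
from h import *
for i in range(2):ctrl.read_camera('wrist')
s=ctrl.sense();T=R.from_quat(s['eef_rot']);print(s['position'],T.as_matrix()[:2,0],s['grasp_force'])
print(T.inv().apply(np.array([521,-162,200])-s['position'])/10)
E
```

```text
[546.69521427 -49.25163466 227.8950907 ] [0.97323947 0.22972537] 40.6689190864563
[-5.0752976  10.37421307  2.85005222]
```

apply_moves(deltas="255 -2 4.2 0 0;255 -4 8.2 0 0;255 -5.1 10.4 1 0;255 -5.1 10.4 2 0;255 -5.1 10.4 2.8 0")

```text
t: 8.5
position: [524.4, -153.5, 199.5]
eef_rot: [0.993, 0.121, -0.001, -0.001]
contact_force: [0.1, 1.1, 0.3]
gripper_width: 9.7
grasp_force: 40.7
```

```bash
python3 - <<'E'
from kf import *
import pickle
for i in range(3):ctrl.read_camera('wrist')
w=ctrl.read_camera('wrist');p=ctrl.read_camera('side');q=ctrl.read_camera('scene')
s=ctrl.sense();T=R.from_quat(s['eef_rot']);print(s['t'],s['position'],T.as_matrix()[:2,0],s['contact_force'])
pickle.dump((w,p,q,s),open('d7.pkl','wb'))
o=np.zeros((480,795,3),np.uint8)
M=[550.3,-154.8,147.5]
for i,(a,sc) in enumerate(((w,2),(p,4),(q,4))):
    x,y=proj(a,M)[0];W=260//sc;H=480//sc;x0=int(max(0,x-W/2));y0=int(max(0,y-H/2));print(i,x0,y0,sc,proj(a,M).round(1),proj(a,keyw(s,(.42,15,-.3,7),[[0,0,-24],[0,0,0]])).round(1).tolist())
    c=cv2.resize(a['color'][y0:y0+H,x0:x0+W,::-1],None,fx=sc,fy=sc,interpolation=2);o[:c.shape[0],i*265:i*265+c.shape[1]]=c
cv2.imwrite('pics/d7.png',o)
E
```

```text
8.8 [ 525.87276136 -152.68571945  201.51674298] [0.97019385 0.24232985] [-0.0422956  -0.88985221 -0.1957137 ]
0 265 71 2 [[330.5 191.9]] [[319.2, 200.3], [319.3, 228.1]]
1 289 197 4 [[321.9 257.1]] [[320.6, 239.0], [314.7, 227.3]]
2 185 112 4 [[218.3 172.5]] [[221.2, 161.7], [218.5, 147.9]]
```

View pics/d7.png

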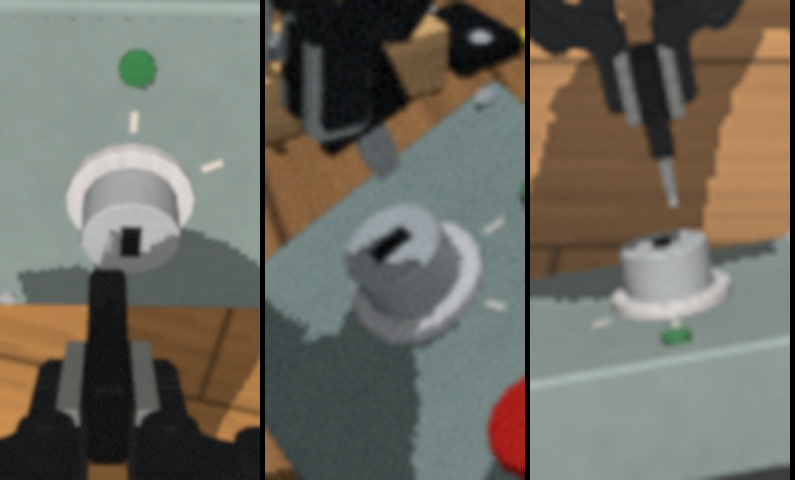

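The lock slot projects exactly where predicted in the wrist view (330.5,192). The tip is at side (318.5,241.5) and scene (220.5,163.2), with the slot at side (320.5,257.8) and scene (218,172.2). I'll work with numbers only from here.

```bash
python3 - <<'E'
from kf import *
import pickle
w,p,q,s=pickle.load(open('d7.pkl','rb'))
T=R.from_quat(s['eef_rot'])
tip=tri([p,q],[[[318.5,241.5]],[[220.5,163.2]]]);M2=tri([p,q],[[[320.5,257.8]],[[218,172.2]]]);M=np.array([550.3,-154.8,147.5])
print('tip',tip,'M2',M2,'tip-TCP tool',T.inv().apply(tip-s['position']),'tip corr',T.inv().apply(tip-M2+M-s['position']))
d=T.inv().apply(tip-M2);print('tip from slot, tool axes',d)
s=ctrl.sense();print(s['position'],np.abs(s['qd']).max())
n=R.from_euler('z',.242).apply([-.5,0,.866]);print('n in tool',T.inv().apply(n))
E
```

```text
tip [ 547.65055791 -147.68807955  168.50544997] M2 [ 548.40231905 -155.45811041  146.7587144 ] tip-TCP tool [22.32724504  0.43457402 33.01968454] tip corr [24.32812429  0.25581304 32.27918917]
tip from slot, tool axes [  1.16180186  -7.72445896 -21.74493004]
[ 525.87276136 -152.68571945  201.51674298] 0.006110098682482828
n in tool [-0.4996697  -0.00153657 -0.86618926]
```

apply_moves(deltas="255 -0.3 0.4 0 0;255 -0.6 0.8 0.4 0;255 -0.6 0.8 0.9 0;255 -0.6 0.8 1.3 0;255 -0.6 0.8 1.3 0")

```text
t: 9.3
position: [521.1, -162.8, 187.5]
eef_rot: [0.993, 0.121, -0.001, -0.0]
contact_force: [-0.1, 0.8, -0.0]
gripper_width: 9.7
grasp_force: 40.7
```

```bash
python3 - <<'E'
from kf import *
for i in range(3): ctrl.read_camera('wrist')
s=ctrl.sense();T=R.from_quat(s['eef_rot']);print(s['t'],s['position'],T.as_matrix()[:2,0],s['contact_force'],s['torque'])
tip=s['position']+T.apply([23.8,.2,32.3]);print('tip-M tool',T.inv().apply(tip-[550.3,-154.8,147.5]))
E
```

```text
9.45 [ 521.59534561 -162.88509564  188.27336601] [0.97059563 0.24071584] [0.07782377 0.62653598 0.0272441 ] [0.01444767 0.0202762  0.00619401]
tip-M tool [-6.00677942  1.13257642 -8.47351509]
```

apply_moves(deltas="255 0.1 -0.1 0 0;255 0.3 -0.1 0.4 0;255 0.5 -0.1 0.8 0;255 0.7 -0.1 1.1 0;255 0.8 -0.1 1.3 0", newtons=25)

```text
t: 9.95
position: [528.9, -159.9, 174.7]
eef_rot: [0.993, 0.121, -0.001, -0.0]
contact_force: [-0.5, 0.4, -0.9]
gripper_width: 9.4
grasp_force: 40.7
```

apply_moves(deltas="255 0 0 0 0;255 0 0 0 0")

```text
t: 10.15
position: [528.8, -160.1, 175.1]
eef_rot: [0.993, 0.121, -0.0, -0.0]
contact_force: [-0.5, -0.7, -1.3]
gripper_width: 9.3
grasp_force: 40.6
```

apply_moves(deltas="255 0.1 0 0.2 0;255 0.2 0 0.3 0;255 0.3 0 0.5 0;255 0.4 0 0.7 0;255 0.4 0 0.7 0")

```text
t: 10.65
position: [531.3, -159.5, 167.5]
eef_rot: [0.993, 0.121, -0.002, -0.0]
contact_force: [-4.4, -1.3, -6.9]
gripper_width: 9.4
grasp_force: 39.8
```

apply_moves(deltas="255 -0.1 0 0.1 0;255 -0.2 0 0.1 0;255 -0.2 0 0.1 0")

```text
t: 10.95
position: [530.9, -159.5, 167.1]
eef_rot: [0.993, 0.121, -0.0, -0.0]
contact_force: [-2.6, -0.7, -3.8]
gripper_width: 9.2
grasp_force: 40.2
```

```bash
python3 - <<'E'
from kf import *
import pickle
p=ctrl.read_camera('side');q=ctrl.read_camera('scene')
s=ctrl.sense();T=R.from_quat(s['eef_rot']);print(s['t'],s['position'],s['contact_force'],s['torque'])
tip=s['position']+T.apply([23.8,.2,32.3]);d=T.inv().apply(tip-[550.3,-154.8,147.5]);print('tip-M tool',d,'along slot x',d@[.866,0,-.5],'depth',d@[.5,0,.866])
E
```

```text
11.05 [ 530.86574152 -159.50677255  167.18302343] [-2.53010856 -0.26209872 -4.72753975] [-0.11302738  0.86694709 -0.05802289]
tip-M tool [ 3.79919029  0.08684657 12.62208524] along slot x -3.020943830040521 depth 12.830320965312321
```

apply_moves(deltas="255 -0.1 0 0 0;255 -0.2 0 0.1 0;255 -0.2 0 0.1 0;255 -0.2 0 0.1 0")

```text
t: 11.45
position: [529.8, -160.1, 166.7]
eef_rot: [0.993, 0.121, 0.001, 0.0]
contact_force: [0.4, 0.2, -0.6]
gripper_width: 9.5
grasp_force: 40.6
```

```bash
cat > st.py <<'E'
from kf import *
s=ctrl.sense();T=R.from_quat(s['eef_rot']);print(s['t'],s['position'],s['contact_force'],s['torque'],s['gripper_width'])
tip=s['position']+T.apply([23.8,.2,32.3]);d=T.inv().apply(tip-[550.3,-154.8,147.5]);print('tip-M tool',d,'along slot x',d@[.866,0,-.5],'depth',d@[.5,0,.866])
F=T.inv().apply(s['contact_force']);print('F slotx,y,-n',F@[.866,0,-.5],F[1],F@[.5,0,.866])
E
python3 st.py
```

```text
11.45 [ 529.77808482 -160.05143679  166.71576423] [ 0.40298655  0.24298216 -0.63226993] [-0.03566776  0.02509827  0.00383886] 9.489417711718001
tip-M tool [ 2.64671617  0.36653093 13.0520641 ] along slot x -4.233975843256429 depth 12.626445593669645
F slotx,y,-n 0.07210114210834084 -0.1391459718560005 0.7724099270006636
```

apply_moves(deltas="255 0 0 0.2 0;255 0.1 0 0.4 0;255 0.2 0 0.6 0;255 0.3 0 0.7 0;255 0.3 0 0.7 0")

```text
t: 11.95
position: [532.0, -159.2, 159.1]
eef_rot: [0.993, 0.121, -0.0, -0.0]
contact_force: [-0.2, 0.5, -0.6]
gripper_width: 9.5
grasp_force: 40.6
```

```bash
python3 st.py
```

```text
11.95 [ 532.04715613 -159.24460778  159.06027067] [-0.16990785  0.45274839 -0.56472364] [-0.01053426  0.01664495 -0.01714368] 9.457050829070043
tip-M tool [ 5.01199794  0.11736265 20.74297377] along slot x -6.031096669081126 depth 20.469414251329074
F slotx,y,-n -0.3307609643606353 -0.4802145513957232 0.4612369924822073
```

apply_moves(deltas="255 0.1 0 0.2 0;255 0.2 0 0.3 0;255 0.3 0 0.5 0;255 0.3 0 0.5 0")

```text
t: 12.35
position: [534.5, -158.8, 155.1]
eef_rot: [0.993, 0.121, -0.0, 0.0]
contact_force: [-5.1, 0.1, 11.5]
gripper_width: 9.3
grasp_force: 42.6
```

```bash
python3 st.py
```

```text
12.35 [ 534.53989276 -158.8160451   155.13777933] [-5.06864937  0.11679447 11.5030464 ] [0.15936784 0.96330997 0.02616127] 9.308468054846193
tip-M tool [ 7.53453948  0.31251997 24.66669109] along slot x -5.808434358046803 depth 25.12862422686385
F slotx,y,-n 1.511788929838569 -1.3288570042047791 -12.408331145997854
```

apply_moves(deltas="255 0.1 0 0.1 0;255 0.1 0 0.2 0;255 0.2 0 0.3 0;255 0.2 0 0.3 0")

```text
t: 12.75
position: [534.7, -159.0, 153.7]
eef_rot: [0.993, 0.121, -0.001, 0.0]
contact_force: [-18.6, 0.8, 34.1]
gripper_width: 9.4
grasp_force: 47.3
```

```bash
python3 st.py; python3 - <<'E'
from kf import *
p=ctrl.read_camera('side');print(ctrl.sense()['position'],ctrl.sense()['contact_force'])
E
```

```text
12.75 [ 534.67418877 -158.95554434  153.69830097] [-18.58538025   0.76770248  34.11502681] [0.34222859 3.22064893 0.14194388] 9.383587288025698
tip-M tool [ 7.61938123  0.49625788 26.13937765] along slot x -6.471304677204757 depth 26.446391660731827
F slotx,y,-n 1.501838420413664 -5.179168220061056 -38.47981582144622
[ 534.66964264 -158.96034915  153.66862392] [-17.53144738   1.31119038  33.93076849]
```

apply_moves(deltas="255 -0.2 0 -0.3 0;165 -0.2 0 -0.3 0;165 -0.2 0 -0.3 0;165 -0.2 0 -0.3 0;165 -0.2 0 -0.3 0")

```text
t: 13.3
position: [534.9, -158.5, 153.9]
eef_rot: [0.993, 0.121, -0.0, -0.0]
contact_force: [0.1, -0.9, -0.7]
gripper_width: 30.3
grasp_force: 0.0
```

apply_moves(deltas="165 0 0 -2 0;165 0 0 -5 0;165 0 0 -8 0;165 0 0 -8 0;165 0 0 -8 0")

```text
t: 13.8
position: [535.1, -158.6, 234.5]
eef_rot: [0.993, 0.121, 0.0, 0.0]
contact_force: [0.1, -0.4, -0.2]
gripper_width: 30.4
grasp_force: 0.0
```

```bash
cat > kh.py <<'E'
from h import *
from scipy.optimize import minimize
# silhouette check: key with lock yaw 0.242, angle a (clockwise), lift e, lean l (about slot y)
M=np.array([550.3,-154.8,147.5])
HD=np.array([[x,y,z] for x in(-17,17) for y in(-5,5) for z in(0,40)],float)
BL=np.array([[x,y,z] for x in(-6,6) for y in(-2.25,2.25) for z in(0,-15)],float)
def sil(p,e,a,l=0,off=(0,0)):
    Rk=R.from_euler('z',.242)*E*R.from_euler('z',-a)*R.from_euler('y',l)
    m=np.zeros((400,640),np.uint8)
    P=Rk.apply(HD)+M+R.from_euler('z',.242).apply(E.apply([0,0,e]))
    h=cv2.convexHull((proj(p,P)+off).astype(np.float32))
    cv2.fillConvexPoly(m,np.round(h*16).astype(np.int32),1,shift=4)
    return m.astype(bool)
def look(names=('side','scene')):
    out=[]
    for n in names:
        p=ctrl.read_camera(n);c=proj(p,M+[-15,0,20])[0]
        c0=[f for f in ctrl.masks_of(p,'switch_key') if np.hypot(*(np.array(f['xy'])-c))<40]
        if c0: 
            g=c0[0]['region'];dark=g&(p['color'].max(2)<80);out.append((n,p,dark));print(n,g.sum(),dark.sum(),np.round(c0[0]['xy'],1),round(c0[0]['score'],2))
        else: print(n,'no mask')
    return out
def best(obs,av,ev=np.arange(-3,16,1.),lv=(-.2,-.1,0,.1,.2)):
    res=[]
    for a in av:
        for e in ev:
            for l in lv:
                sc=[]
                for n,p,d in obs:
                    m=sil(p,e,a,l);sc.append((m&d).sum()/(m|d).sum())
                res.append((np.mean(sc),a,e,l,np.round(sc,2)))
    return sorted(res,key=lambda r:-r[0])[:5]
E
python3 - <<'E'
from kh import *
import pickle
for i in range(2): ctrl.read_camera('wrist')
s=ctrl.sense();print(s['t'],s['position'],s['gripper_width'])
o=look(('side','scene','wrist'));pickle.dump(o,open('o1.pkl','wb'))
for n,p,d in o:print(n,[tuple(x[:4])for x in best([(n,p,d)],[-.2,-.1,0,.1,.2])[:3]])
print(best(o,[-.2,-.1,0,.1,.2]))
E
```

```text
13.9 [ 534.2940787  -158.4626496   233.24877621] 30.144094809981834
side 621 595 [306.7 250.7] 0.64
scene 158 137 [211.4 160.5] 0.66
wrist 768 730 [316.9 212. ] 0.98
side [(np.float64(0.6611464968152866), 0, np.float64(3.0), -0.2), (np.float64(0.6585987261146496), 0, np.float64(2.0), -0.2), (np.float64(0.655), 0.1, np.float64(2.0), -0.2)]
scene [(np.float64(0.6836734693877551), 0, np.float64(6.0), -0.2), (np.float64(0.6820512820512821), 0, np.float64(3.0), -0.2), (np.float64(0.6666666666666666), 0, np.float64(5.0), -0.2)]
wrist [(np.float64(0.8138238573021181), 0, np.float64(3.0), -0.2), (np.float64(0.7977900552486188), 0, np.float64(2.0), -0.2), (np.float64(0.7960741548527808), 0, np.float64(4.0), -0.2)]
[(np.float64(0.719007212056229), 0, np.float64(3.0), -0.2, array([0.66, 0.68, 0.81])), (np.float64(0.7023490737126092), 0, np.float64(4.0), -0.2, array([0.65, 0.66, 0.8 ])), (np.float64(0.6983342142498024), 0, np.float64(2.0), -0.2, array([0.66, 0.64, 0.8 ])), (np.float64(0.6975966441607432), 0, np.float64(6.0), -0.2, array([0.62, 0.68, 0.79])), (np.float64(0.6950885246648983), 0, np.float64(5.0), -0.2, array([0.62, 0.67, 0.8 ]))]
```

```bash
cat >> kh.py <<'E'
from scipy.optimize import differential_evolution
def silv(p,v):
    a,e,l,u,w=v   # u,w: offset of key origin along slot x,y (box frame)
    Rk=R.from_euler('z',.242)*E*R.from_euler('z',-a)*R.from_euler('y',l)
    P=Rk.apply(HD)+M+(R.from_euler('z',.242)*E).apply([u,w,e])
    m=np.zeros((400,640),np.uint8)
    cv2.fillConvexPoly(m,np.round(cv2.convexHull(proj(p,P).astype(np.float32))*16).astype(np.int32),1,shift=4)
    return m.astype(bool)
def fitall(obs,a=(-.35,.35),l=(-.6,.3)):
    f=lambda v:-np.mean([(m&d).sum()/(m|d).sum() for n,p,d in obs for m in [silv(p,v)]])
    r=differential_evolution(f,[a,(-4,14),l,(-6,6),(-5,5)],seed=1,maxiter=60,popsize=12)
    return r.x.round(2),[round((m&d).sum()/(m|d).sum(),2) for n,p,d in obs for m in [silv(p,r.x)]]
E
python3 - <<'E'
from kh import *
import pickle
o=pickle.load(open('o1.pkl','rb'))
print(fitall(o)); print(fitall([o[0],o[2]])); print(fitall([o[2]]))
for n,p,d in o:
    g=(p['color'].max(2)<70).astype(np.uint8); c=np.argwhere(d).mean(0)
    k,lab,st,_=cv2.connectedComponentsWithStats(g); ids=np.bincount(lab[d]); ids[0]=0; print(n,st[ids.argmax()],d.sum())
E
```

```text
(array([-0.02,  2.68, -0.27, -3.72, -0.8 ]), [np.float64(0.84), np.float64(0.75), np.float64(0.8)])
(array([ 0.03,  0.72, -0.26, -5.56,  0.14]), [np.float64(0.82), np.float64(0.88)])
(array([ 0.03, -0.03, -0.36, -5.22,  0.13]), [np.float64(0.9)])
side [292 236  34  33 602] 595
scene [211 147   9  24 135] 137
wrist [312 184  13  61 714] 730
```

apply_moves(deltas="165 0 0 4 0;165 0 0 8 0;165 0 0 8 0;255 0 0 8 0;255 0 0 8 0", newtons=20)

```text
t: 14.7
position: [535.8, -158.9, 156.0]
eef_rot: [0.993, 0.121, 0.001, 0.0]
contact_force: [-0.8, 0.4, -1.2]
gripper_width: 10.1
grasp_force: 24.8
```

apply_moves(deltas="255 0 0 0 0;255 0.2 0 -0.1 0;255 0.4 0 -0.2 0;255 0.6 0 -0.3 0;255 0.6 0 -0.3 0")

```text
t: 15.2
position: [539.1, -157.8, 157.5]
eef_rot: [0.993, 0.121, -0.001, 0.0]
contact_force: [-5.8, -1.3, 0.1]
gripper_width: 9.2
grasp_force: 25.0
```

```bash
python3 st.py
```

```text
15.2 [ 539.14189443 -157.84251264  157.50300758] [-5.79860909 -1.31270292  0.08591136] [-0.44175446  1.38799058 -0.00803779] 9.224226659382772
tip-M tool [12.20801732  0.47592039 22.33154128] along slot x -0.5936276397998181 depth 25.443123405948594
F slotx,y,-n -5.113813470557167 -0.11632751603577936 -3.03121457892399
```

apply_moves(deltas="255 0.1 0 0.1 0;255 0.2 0 0.2 0;255 0.2 0 0.3 0;255 0.3 0 0.4 0;255 0.3 0 0.4 0")

```text
t: 15.7
position: [543.4, -156.9, 155.4]
eef_rot: [0.993, 0.121, 0.0, 0.0]
contact_force: [-7.5, 0.7, 16.1]
gripper_width: 9.4
grasp_force: 28.2
```

```bash
python3 st.py
```

```text
15.7 [ 543.36106822 -156.90386979  155.35612846] [-7.542116    0.65322125 16.06496811] [ 0.01556956  1.89873323 -0.05514319] 9.430095655422944
tip-M tool [16.56237432  0.5838418  24.441041  ] along slot x 2.1224956589091875 depth 29.44712866266725
F slotx,y,-n 1.83644577135781 -2.430170355370149 -17.49575759160019
```

apply_moves(deltas="255 -0.1 0 -0.2 0;165 -0.1 0 -0.2 0;165 -0.1 0 -0.2 0;165 -0.1 0 -0.2 0;165 -0.1 0 -4 0")

```text
t: 16.2
position: [540.2, -156.0, 189.7]
eef_rot: [0.993, 0.121, -0.004, -0.001]
contact_force: [0.2, -0.4, -0.9]
gripper_width: 30.3
grasp_force: 0.0
```

apply_moves(deltas="165 0 0 -4 0;165 0 0 -4 0;165 0 0 -4 0")

```text
t: 16.5
position: [543.1, -156.8, 234.0]
eef_rot: [0.993, 0.121, 0.001, 0.0]
contact_force: [-0.5, 0.1, 0.0]
gripper_width: 30.3
grasp_force: 0.0
```

```bash
python3 - <<'E'
from kh import *
import pickle
s=ctrl.sense();print(s['t'],s['position'],s['gripper_width'])
for i in range(2): ctrl.read_camera('wrist')
o=look(('side','scene','wrist'));pickle.dump(o,open('o2.pkl','wb'))
print(fitall(o)); print(fitall([o[0],o[2]])); print(fitall([o[2]]))
for n,p,d in o:print(n,[tuple(np.round(x[:4],2))for x in best([(n,p,d)],[-.1,0,.1])[:2]])
E
```

```text
16.5 [ 543.13920536 -156.76902252  234.03787552] 30.348972889237857
side 677 600 [311.4 250.8] 0.7
scene 159 148 [212. 159.] 0.71
wrist 802 754 [318.1 217.4] 0.73
(array([-0.01,  1.68, -0.14, -1.96, -0.88]), [np.float64(0.85), np.float64(0.76), np.float64(0.83)])
(array([ 0.02, -0.09, -0.05, -3.96, -0.72]), [np.float64(0.87), np.float64(0.83)])
(array([-0.02, -3.72, -0.36, -4.55, -0.35]), [np.float64(0.93)])
side [(np.float64(0.81), np.float64(-0.1), np.float64(2.0), np.float64(-0.2)), (np.float64(0.81), np.float64(0.0), np.float64(2.0), np.float64(-0.2))]
scene [(np.float64(0.66), np.float64(0.0), np.float64(3.0), np.float64(-0.2)), (np.float64(0.66), np.float64(0.0), np.float64(1.0), np.float64(-0.2))]
wrist [(np.float64(0.86), np.float64(0.0), np.float64(0.0), np.float64(-0.2)), (np.float64(0.86), np.float64(0.0), np.float64(1.0), np.float64(-0.2))]
```

```bash
python3 - <<'E'
from kh import *
import pickle
o=pickle.load(open('o2.pkl','rb'))
oo=[]
for n,p,d in o:
    g=cv2.morphologyEx(d.astype(np.uint8),cv2.MORPH_CLOSE,np.ones((7,7)))
    k,lab,st,_=cv2.connectedComponentsWithStats((p['color'].max(2)<95).astype(np.uint8)); b=np.bincount(lab[d]);b[0]=0
    c=(lab==b.argmax());
    cl=cv2.morphologyEx(c.astype(np.uint8),cv2.MORPH_CLOSE,np.ones((7,7))).astype(bool)
    print(n,d.sum(),g.sum(),c.sum(),cl.sum(),silv(p,(0,0,0,0,0)).sum(), np.argwhere(cl).min(0),np.argwhere(cl).max(0),np.argwhere(silv(p,(0,0,0,0,0))).min(0),np.argwhere(silv(p,(0,0,0,0,0))).max(0))
    oo.append((n,p,g.astype(bool)))
print(fitall(oo))
p,d=o[0][1:];r=p['color'][232:276,288:334].mean(2)
print('\n'.join(''.join(' .:-=+*#%@'[min(9,int(v/25.6))] for v in row) for row in r))
E
```

```text
side 600 622 736 781 705 [234 296] [276 328] [230 298] [267 333]
scene 148 148 196 196 221 [147 210] [173 220] [147 210] [176 222]
wrist 754 754 840 846 933 [189 310] [251 327] [185 312] [250 326]
(array([-0.01,  1.  , -0.13, -1.57, -0.78]), [np.float64(0.87), np.float64(0.75), np.float64(0.84)])
:::::::-------==---=-==-------================
:::..:--------------=-=-------=============+==
---:.::--------------=--:..:---===-======+====
----:::----------------:.  .:--==========+====
----------------------:.    .:-=-=============
----=----------------:.      .:-==============
----------------=---.         :-==============
:-----------------:.          .-==============
:----------------:.            .-============+
:---------------:.              .-========+===
::-------------:.                :-===========
::------------:.                  :========+==
:::---------::.                   .:==========
-::--------:.        .:::.         .-=========
-::-------:.        .:---:.         .-========
-::------:.        .:-----.          :========
-:::----:.         .-----:.          .-=+=+==+
--:
[... 565 characters left out ...]
+==+++==+=+==:.            .:-----------==
=====++=+==+======-.         ..:------------==
==+==+=========+===:.       ..:-------------==
=+++========+===+===:      .::---------------=
=++===+=++++========-:    .:------------------
=+====+======+====+==-.  .:------------------=
++=+========+=++=+====-:::------------=-------
===+==+==--=======+=====----------------------
+=======-::-========+===----------------------
+======--:::::--========---:------------------
=====--::::::::::-======----:----------------=
====-:::::::::::::-====--=--:---------------=+
===-:::::::::::::::-===--------------------=**
==-::::::::::::::::-==----=---:----------==+**
=-::::::::::::::::-==-::--=-------------===+*+
```

```bash
cat > cf.py <<'E'
from kh import *
def cfit(p,X,b=(-1.4,.7),pts=((17,-5,0),(-17,-5,0),(17,-5,40),(-17,-5,40)),a=0.):
    R0=R.from_euler('z',.242)*E
    def f(v):
        e,l,u=v;P=(R0*R.from_euler('z',-a)*R.from_euler('y',l)).apply(np.array(pts,float))+M+R0.apply([u,0,e])
        return (proj(p,P)+b-X).ravel()
    r=least_squares(f,[0,0,0],x_scale=[5,.1,5]);return r.x.round(2),r.fun.round(1),f([0,0,0]).round(1)
E
python3 - <<'E'
from cf import *
import pickle
p=pickle.load(open('o2.pkl','rb'))[0][1]
print(cfit(p,np.array([[328.5,251],[311.5,266.5],[314,235],[296.5,249.5]])))
E
```

```text
(array([ 5.09, -0.07, -1.9 ]), array([ 0.3, -0.7, -1. ,  0.1,  1.2, -0.9, -0.4,  1.5]), array([ 3.2,  1.1,  1.2,  0.9,  5.7, -0.3,  3.5,  1. ]))
```

apply_moves(deltas="255 0.1 0 1 0;255 0.1 0 2 0;255 0.1 0 3 0;255 0.1 0 3.7 0;255 0.1 0 3.7 0")

```text
t: 17.4
position: [542.9, -156.3, 194.8]
eef_rot: [0.993, 0.121, -0.001, -0.0]
contact_force: [0.9, 0.0, -0.3]
gripper_width: -0.1
grasp_force: 0.0
```

apply_moves(deltas="255 0 0 0.1 0;255 0 0 0.2 0;255 0 0 0.3 0;255 0 0 0.4 0;255 0 0 0.5 0")

```text
t: 17.9
position: [543.7, -156.5, 191.4]
eef_rot: [0.993, 0.121, 0.0, 0.0]
contact_force: [0.3, -0.1, -0.4]
gripper_width: 0.1
grasp_force: 0.0
```

apply_moves(deltas="255 0 0 0.1 0;255 0 0 0.2 0;255 0 0 0.3 0;255 0 0 0.3 0")

```text
t: 18.3
position: [544.5, -156.6, 189.2]
eef_rot: [0.993, 0.121, 0.001, 0.0]
contact_force: [0.7, 0.0, 7.4]
gripper_width: 0.1
grasp_force: 3.4
```

apply_moves(deltas="255 0 0 0.1 0;255 0 0 0.2 0;255 0 0 0.3 0;255 0 0 0.3 0")

```text
t: 18.7
position: [545.4, -157.0, 188.3]
eef_rot: [0.993, 0.121, 0.003, 0.001]
contact_force: [-3.0, 0.7, 26.0]
gripper_width: -0.2
grasp_force: 12.5
```

apply_moves(deltas="201 0 0 -1.5 0;201 -0.4 0 -2.5 0;201 -0.8 0 -2.5 0;201 -0.8 0 -2.5 0;201 -0.8 0 -2.5 0")

```text
t: 19.2
position: [535.3, -158.4, 209.7]
eef_rot: [0.993, 0.121, -0.001, -0.0]
contact_force: [0.5, 0.2, 0.3]
gripper_width: 17.9
grasp_force: 0.0
```

```bash
python3 - <<'E'
from kh import *
for i in range(3): ctrl.read_camera('wrist')
s=ctrl.sense();T=R.from_quat(s['eef_rot']);print(s['t'],s['position'],s['gripper_width'],s['qpos'])
print(T.inv().apply(np.array([536.7,-158.2,170])-s['position']))
o=look(('side','wrist'));print(fitall(o))
E
```

```text
19.35 [ 535.67432782 -158.29554785  209.76018644] 18.138820304758205 [ 0.25760389  0.42352216 -0.07878273  1.77770485  0.03986167  0.94275696
 -1.16538661]
[ 1.04764633  0.17174526 39.75935738]
side 625 578 [312.6 249.1] 0.97
wrist 941 915 [315.4 220.1] 0.67
(array([ 0.01, -1.43, -0.02, -4.21, -0.24]), [np.float64(0.84), np.float64(0.82)])
```

apply_moves(deltas="201 0 0 0 -8.5;201 0 0 0 -17;201 0 0 0 -25.5;201 0 0 0 -34;201 0 0 0 -42.5")

```text
t: 20.05
position: [535.8, -158.4, 210.2]
eef_rot: [0.88, 0.475, -0.0, -0.0]
contact_force: [-0.2, -0.5, -0.9]
gripper_width: 18.1
grasp_force: 0.0
```

apply_moves(deltas="201 0 0 0 -8.5;201 0 0 0 -17;201 0 0 0 -25.5;201 0 0 0 -34;201 0 0 0 -42.5")

```text
t: 20.55
position: [535.9, -158.4, 210.2]
eef_rot: [0.648, 0.762, 0.0, -0.0]
contact_force: [0.4, -0.0, -0.2]
gripper_width: 18.0
grasp_force: 0.0
```

apply_moves(deltas="201 0 0 0 -8.5;201 0 0 0 -17;201 0 0 0 -25.5;201 0 0 0 -34;201 0 0 0 -42.5")

```text
t: 21.05
position: [535.8, -158.5, 210.2]
eef_rot: [0.328, 0.945, 0.0, -0.0]
contact_force: [-0.3, -0.4, 0.4]
gripper_width: 17.9
grasp_force: 0.0
```

apply_moves(deltas="201 0 0 0 -8.5;201 0 0 0 -17;201 0 0 0 -25.5;201 0 0 0 -34;201 0 0 0 -42.5")

```text
t: 21.55
position: [535.8, -158.5, 210.2]
eef_rot: [-0.037, 0.999, -0.0, -0.0]
contact_force: [0.7, -0.5, -0.1]
gripper_width: 17.9
grasp_force: 0.0
```

apply_moves(deltas="201 0 0 0 -8.5;201 0 0 0 -10;201 0 0 0 -10;201 0 0 0 -10")

```text
t: 21.95
position: [535.8, -158.4, 210.3]
eef_rot: [-0.119, 0.993, 0.0, -0.0]
contact_force: [0.3, 0.3, -0.2]
gripper_width: 17.8
grasp_force: 0.0
```

```bash
python3 - <<'E'
from kh import *
for i in range(2): ctrl.read_camera('wrist')
s=ctrl.sense();T=R.from_quat(s['eef_rot']);m=T.as_matrix();print(s['t'],s['position'],s['gripper_width'],s['qpos'][6],np.arctan2(-m[1,0],-m[0,0]))
print(T.inv().apply(np.array([535.5,-158.5,170])-s['position']))
E
```

```text
22.05 [ 535.85760858 -158.36638446  210.36714396] 18.11825396433666 1.5301022117968344 0.2408742043685792
[ 3.79942812e-01 -3.53095296e-02  4.03671456e+01]
```

apply_moves(deltas="201 0 0 1.5 0;201 0 0 3 0;201 0 0 4 0;201 0 0 4 0")

```text
t: 22.45
position: [534.6, -158.3, 168.2]
eef_rot: [-0.121, 0.993, 0.001, -0.002]
contact_force: [-0.4, -0.7, -0.5]
gripper_width: 18.1
grasp_force: 0.0
```

apply_moves(deltas="201 0 0 0 8;201 0 0 0 16;201 0 0 0 24;201 0 0 0 30;201 0 0 0 30")

```text
t: 22.95
position: [536.1, -158.2, 170.6]
eef_rot: [0.141, 0.99, -0.0, 0.0]
contact_force: [-0.5, -0.4, -0.1]
gripper_width: 18.2
grasp_force: 0.0
```

apply_moves(deltas="201 0 0 0 8;201 0 0 0 16;201 0 0 0 24;201 0 0 0 30;201 0 0 0 30")

```text
t: 23.45
position: [535.9, -158.3, 170.4]
eef_rot: [0.391, 0.921, -0.0, 0.0]
contact_force: [0.5, -0.3, 0.5]
gripper_width: 18.4
grasp_force: 1.8
```

apply_moves(deltas="201 0 0 0 6;201 0 0 0 12;201 0 0 0 16;201 0 0 0 20;201 0 0 0 20")

```text
t: 23.95
position: [535.5, -158.8, 170.3]
eef_rot: [0.544, 0.839, -0.0, -0.0]
contact_force: [-0.8, -1.9, 1.6]
gripper_width: 18.1
grasp_force: 2.9
```

apply_moves(deltas="201 0 0 0 5;201 0 0 0 10;201 0 0 0 15;201 0 0 0 15")

```text
t: 24.35
position: [535.1, -158.9, 170.4]
eef_rot: [0.649, 0.761, -0.001, -0.0]
contact_force: [-4.2, -2.5, 4.2]
gripper_width: 18.0
grasp_force: 7.2
```

```bash
python3 - <<'E'
from kh import *
s=ctrl.sense();print(s['t'],s['position'],s['contact_force'],s['torque'],s['grasp_force'],s['qpos'][6])
o=look(('side','scene'))
if o: print(fitall(o,a=(0.2,1.6),l=(-.3,.3)))
E
```

```text
24.35 [ 535.08550158 -158.89479287  170.38317033] [-4.19507984 -2.53202351  4.16420589] [-0.41545823  0.90825431  0.22084295] 7.1923396561760455 0.10855764325061969
side 290 267 [317.3 250.2] 0.52
scene 291 269 [218.3 164.5] 0.58
(array([ 1.53,  0.83,  0.05, -2.85,  1.29]), [np.float64(0.67), np.float64(0.47)])
```

apply_moves(deltas="201 0 0 0 4;201 0 0 0 8;201 0 0 0 8;201 0 0 0 8")

```text
t: 24.95
position: [534.9, -159.0, 170.7]
eef_rot: [0.699, 0.715, -0.001, -0.0]
contact_force: [-6.7, -2.9, 9.3]
gripper_width: 18.2
grasp_force: 14.3
```

```bash
python3 - <<'E'
from kh import *
s=ctrl.sense();print(s['t'],s['position'],s['contact_force'],s['torque'],s['grasp_force'],s['gripper_width'])
E
```

```text
24.95 [ 534.89751148 -158.96776988  170.67026333] [-6.71393081 -2.86046547  9.32323931] [-0.40348028  1.25531805  0.32542322] 14.336184756830335 18.165749047753447
```

apply_moves(deltas="201 0 0 0 -8;201 0 0 0 -16;150 0 0 0 -18;120 0 0 0 -18;120 0 0 0 -18")

```text
t: 25.45
position: [535.9, -158.3, 170.2]
eef_rot: [0.582, 0.813, 0.0, -0.0]
contact_force: [0.5, -0.3, 0.9]
gripper_width: 45.2
grasp_force: 0.0
```

apply_moves(deltas="120 0 0 -3 0;120 0 0 -6 0;120 0 0 -9 0;120 0 0 -9 0")

```text
t: 25.85
position: [537.9, -158.2, 264.2]
eef_rot: [0.582, 0.813, 0.001, 0.003]
contact_force: [0.5, 0.1, 0.2]
gripper_width: 45.1
grasp_force: 0.0
```

```bash
python3 - <<'E'
from kh import *
import pickle
for i in range(2): ctrl.read_camera('wrist')
s=ctrl.sense();print(s['t'],s['position'],s['contact_force'])
o=look(('side','scene','wrist'));pickle.dump(o,open('o3.pkl','wb'))
print(fitall(o,a=(0.2,1.6),l=(-.3,.3)))
for x in o: print(x[0],fitall([x],a=(0.2,1.6),l=(-.3,.3)))
E
```

```text
25.95 [ 536.05673205 -158.27083957  260.66055828] [ 0.27844049 -0.37572249  0.57745125]
side 316 311 [311.8 247.9] 0.92
scene 567 459 [213.9 163. ] 0.6
wrist 1184 1101 [318.7 198.6] 0.79
(array([ 1.52, -1.59, -0.06, -3.1 , -0.57]), [np.float64(0.78), np.float64(0.78), np.float64(0.81)])
side (array([ 1.51, 10.1 ,  0.29, -4.43, -2.05]), [np.float64(0.82)])
scene (array([ 0.89, -0.46, -0.07, -5.92, -1.58]), [np.float64(0.85)])
wrist (array([ 1.46, -3.37, -0.07, -2.44, -0.7 ]), [np.float64(0.86)])
```

```bash
python3 -c "
from station import ctrl
print(ctrl.close_job())"
```

```text
the job is handed in; nothing more can be done
None
```

I put the switch key fully into the lock, turned it clockwise to its stop and released it, then handed the job in at about 26 s. No verdict came back. Seating and the stop are judged from contact force and camera fits. I didn't look at the chuck key or the bystanders again at the end; both look-alike keys were lying flat on the bench by my second look, before the gripper went near them.

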